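# Lock off the paper chute with a snap hook

## Task

Lock off the paper chute: fold the hasp down flat over its staple, then take the snap hook by its shank and push it sideways onto a leg of the staple until the sprung gate flicks shut behind it. Prove it is caught by tugging it straight back by the shank with about 1.5 kg (15 N), the bend of the hook bearing on the leg, and at no time load the staple with more than 3 kg (30 N). Let go and leave the hook lying on the shut hasp, still caught, and do not disturb the padlock, stamp and keys lying nearby.

Things in the scene. Friction and masses are not known exactly. Their poses are not given: they have to be found in the camera images.
- hatch: Steel chute hatch fixed on the counter, 210 x 260 mm, 8 mm thick. Origin at the centre of its underside, on the counter. Its z axis points up; the hasp lies along its y axis when shut (hinge at +y, free end at -y).
- staple: Steel bow fixed upright on the hatch: 8 mm round bar, two upright legs with centres 38 mm apart along its y axis, 46 mm high over the hatch plate. Origin midway between the legs on the top face of the hatch plate (8 mm above the counter); axes parallel to the hatch's.
- outer_leg (a point): Point on the centre line of the leg nearer the hasp's free end (at y = -19 mm in the staple's frame), 28 mm above the counter. The free opening of the staple reaches from the shut hasp's top (16 mm above the counter) to 46 mm above it.
- inner_leg (a point): The same on the other leg (y = +19 mm in the staple's frame), nearer the hasp's hinge.
- hasp (a joint): Hasp leaf angle, rad: 0 flat shut with the staple through its slot, growing as it opens (pi/2 upright). Leaf 40 mm wide, 4 mm thick; slot 16 mm wide from 33 to 85 mm from the hinge pin, then a plain tab to its free end at 112 mm. The pin runs along the hatch's x axis at y = +30 mm in the hatch's frame, 13.5 mm above the counter. The hinge is stiff (0.16 N m) and stays where it is left.
- hasp_end (a point): Middle of the hasp's free end edge, 112 mm from its hinge pin.
- hook: Steel swivel snap hook, about 170 g, 127 mm long, 46 mm wide, 10 mm thick, lying flat. Origin on its middle line and underside, level with the gate's pivot. x points along it to the nose end, z up; mouth and gate are on its +y side. Inside the loop the spine's face is at y = -14 mm and the bend's face at x = 44 mm.
- shank (a point): Middle of the hook's shank, the block to grip: 30 mm long (x = -44 to -14 mm in the hook's frame), 18 mm wide, 12 mm high; this point is 6 mm over its underside. A ring eye follows behind it to x = -73 mm.
- bend (a point): Where the centre of a staple leg lies when seated in the hook's bend: x = 40, y = 0 mm in the hook's frame, 5 mm over its underside.
- gate (a joint): Angle of the hook's sprung gate, rad: 0 shut, to 1.2 pushed inward (only way it opens). 6 mm thick, along y = 17 mm from its pivot at x = 0 to its tip at x = 29.5 mm; the nose follows from x = 30. A leg meets 4 to 7 N. It flicks shut once the leg's centre is 33.5 mm from the pivot; going straight in at x = 22 to 26 mm that is 2 to 8 mm before the leg bottoms on the spine (leg centre at y = -10).
- padlock: Brass padlock, 45 x 50 x 20 mm, bystander. Origin at the centre of its underside.
- stamp: Hand stamp with a wooden handle, 78 mm high, bystander. Origin at the centre of its underside.
- keys: Flat key with a grey tag, about 120 mm long, 5 mm thick, bystander. Origin on its underside.
Not all that is in view belongs to the job. What is shaped like the hook but orange is not meant.

How it is judged:
On the way, in this order (a step that is already met when the one before it is completed fails the run):
1. the hasp is folded down flat over the staple (value of joint hasp below 0.06 rad), for 0.2 s.
2. the hook is caught on a leg of the staple, its gate shut, and tugged back so that its bend bears on the leg with more than 8 N (value of joint gate below 0.1 rad and contact force between hook and staple above 8 N and ((x of outer_leg in the frame of hook between 0.034 and 0.046 m and y of outer_leg in the frame of hook between -0.016 and 0.0135 m and z of outer_leg in the frame of hook between -0.019 and 0.03 m) or (x of inner_leg in the frame of hook between 0.034 and 0.046 m and y of inner_leg in the frame of hook between -0.016 and 0.0135 m and z of inner_leg in the frame of hook between -0.019 and 0.03 m))), for 0.1 s.
At the end, for the whole second after the job is handed in: The hasp lies flat (under 0.08 rad), the hook lies on it released and at rest, tilted less than 0.45 rad, with one leg of the staple inside the hook's loop and the gate shut (under 0.1 rad) (value of joint hasp below 0.08 rad and value of joint gate below 0.1 rad and ((x of outer_leg in the frame of hook between 0.004 and 0.046 m and y of outer_leg in the frame of hook between -0.016 and 0.0135 m and z of outer_leg in the frame of hook between -0.019 and 0.03 m) or (x of inner_leg in the frame of hook between 0.004 and 0.046 m and y of inner_leg in the frame of hook between -0.016 and 0.0135 m and z of inner_leg in the frame of hook between -0.019 and 0.03 m)) and angle between hook's own z axis and vertical below 0.45 rad and linear speed of hook below 0.02 m/s); the robot touches nothing.
It fails at once if the hook loads the staple with more than 32 N (contact force between hook and staple above 32 N).
It fails at once if the padlock, the stamp or the keys are moved by more than 30 mm (distance of any of padlock, stamp, keys from where it was at the start of the episode above 0.03 m).
It also fails if it takes over 64 s, if anything falls off the work surface, if the arm or the gripper's body presses on something with over 40 N, if the wrist force passes 120 N, or if a joint passes its speed limit or range.

## Robot

A 6-joint arm with a two-finger parallel gripper is mounted at the origin on the work surface. World frame = base frame: x ahead of the robot, y to its left, z up, the work surface at z = 0. Lengths are in m, angles in rad, forces in N, time in s.
With the tool pointing down it reaches from about 0.325 to 0.75 m from the base axis. Payload 7.6 kg.
Tool frame: the origin (TCP) lies between the finger pads; the fingertips stand 11 mm ahead of it and the grasp point (between the pads) lies 8 mm behind it; z points along the fingers, y is the direction in which the jaws open and shut (so a half turn about z gives the same grasp; the last joint's range is limited). The gripper opens to 85 mm and grips with 20 to 120 N. Pads are 22 mm wide; open, the fingers measure 114 mm over their backs; the gripper's body (76 mm by 85 mm) begins 54 mm behind the grasp point. The pads swing forward as they close: fully open they stand 13 mm farther back than shut.
Start: joints at [-1.382, 0.052, 1.401, -0, 1.689, -0.07], TCP at [0.134, -0.508, 0.242] pointing down, gripper open.
Joint ranges: [-2.9, 2.9], [-0.91, 2.17], [0.12, 2.37], [-1.06, 4.2], [0.26, 2.73], [-2.93, 2.93]. Speed limits (rad/s): [2.57, 2.57, 3.01, 3.14, 3.14, 3.14].

## Interface

Orientations are given as a unit quaternion [x, y, z, w].
In Python, from station import ctrl gives the robot as it stands. Calls block until the motion is done:
- ctrl.move_ptp(position, orientation): joint-space move of the TCP to a pose.
- ctrl.move_straight(position, attitude=None, velocity=0.15, f_stop=None): straight line of the TCP; attitude=None keeps the orientation; velocity is the mean speed in m/s. With f_stop (N) it stops when the force on the tool has changed by that much, and returns True; else False.
- ctrl.move_joints(angles): joint-space move.
- ctrl.gripper_to(opening, newtons=None): finger opening in m; newtons is the grip in N (None keeps the last); returns when the fingers have stopped.
- ctrl.hold(seconds).
- ctrl.solve_ik(position, orientation): joint angles nearest the present ones, or None.
- ctrl.sense(): the state.
- ctrl.snapshot(name): name is "side" or "top"; returns the picture (400x640x3 uint8, red, green, blue); there is no depth.
- ctrl.camera_info(name): a dict with "mtx" (3x3 intrinsics, pixels), "k1" (the pictures are not rectified: a ray, as slopes to the right and down, at radius r is drawn at 1 + k1 r^2 times it, then the intrinsics apply), "pose" (4x4, takes a point from camera to world coordinates). Camera axes: x right, y up, looking along -z (the intrinsics and any distortion apply to the point x, -y, -z); pixel columns grow to the right and rows downward; lengths in m; the calibration is good to about 2 mm. A picture is of the moment at which its call begins. camera_info takes no time and is no camera call.
A pose or a line that the arm cannot do raises ctrl.Unreachable and nothing moves.
- ctrl.sign_off(): hands the job in, once; it reports no verdict.
The state is a dict: "clock": time; "joints": joint angles; "qvel": joint speeds; "effort": joint torques, N m; "tcp_pos": TCP position; "tcp_rot": TCP orientation; "contact_force": force on the tool from outside, world axes, zero at the start; "moment": the same for the moment, N m; "finger_gap": finger opening in m.
Only numpy, scipy, OpenCV 4.12 (cv2) and the standard library are available. Lean on these libraries where they do the work, as an engineer would, in place of code of your own. Each camera call takes 0.05 s, during which the arm holds its last target.

## Working session

There is one attempt and no reset: what is moved stays moved. The work goes in short steps, each a Python script; the robot and the scene stay as the last script left them, time stands still between calls to the robot, and variables do not carry over. Pictures are saved under pics/ and viewed, and the job is handed in when it is done.

```bash
ls; mkdir -p pics
python3 - <<'E'
from station import ctrl
import cv2,numpy as np
for n in("top","side"):
    im=ctrl.snapshot(n); cv2.imwrite(f"pics/{n}0.png",im[:,:,::-1])
    c=ctrl.camera_info(n); print(n,np.round(c["mtx"],1).tolist(),c["k1"],np.round(c["pose"],3).tolist())
s=ctrl.sense();print(s["clock"],s["tcp_pos"],s["tcp_rot"],s["finger_gap"])
E
```

```text
pics
top [[395.7, 0.0, 318.2], [0.0, 395.7, 196.9], [0.0, 0.0, 1.0]] 0.028818937259876335 [[0.028, 0.989, -0.148, 0.329], [-1.0, 0.026, -0.015, -0.02], [-0.011, 0.148, 0.989, 1.061], [0.0, 0.0, 0.0, 1.0]]
side [[428.3, 0.0, 316.8], [0.0, 428.3, 200.0], [0.0, 0.0, 1.0]] -0.10193761570983757 [[-0.997, 0.053, -0.06, 0.435], [-0.079, -0.673, 0.735, 0.968], [-0.001, 0.738, 0.675, 0.932], [0.0, 0.0, 0.0, 1.0]]
0.1 [ 0.13431883 -0.50726466  0.24156853] [ 9.91638101e-01  1.29048042e-01 -4.95930822e-05 -6.90403670e-04] 0.08564345734472682
```

View pics/top0.png

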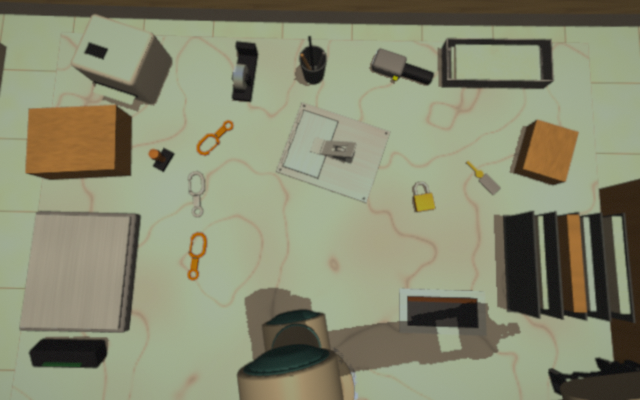

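View pics/side0.png

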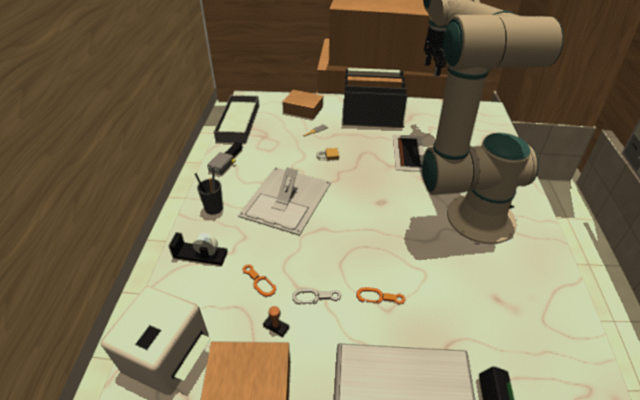

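Candidates for the hook in the top view are orange (215,138), steel grey (197,193) and orange (197,256). The description calls for steel, so I choose (197,193), next to the stamp at (161,158). The hatch is at (335,152), the padlock at (424,198) and the keys at (483,178). Next I'll check close crops.

Run:
```python
import cv2,numpy as np
t=cv2.imread("pics/top0.png");s=cv2.imread("pics/side0.png")
def crop(im,x0,y0,w,h,f):return cv2.resize(im[y0:y0+h,x0:x0+w],None,fx=f,fy=f,interpolation=cv2.INTER_CUBIC)
cv2.imwrite("pics/c1.png",crop(t,265,90,130,120,5))
cv2.imwrite("pics/c2.png",crop(t,140,140,90,90,6))
cv2.imwrite("pics/c3.png",crop(s,230,155,110,85,7))
cv2.imwrite("pics/c4.png",crop(s,250,270,110,80,7))
```

```text
(no output)
```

View pics/c1.png

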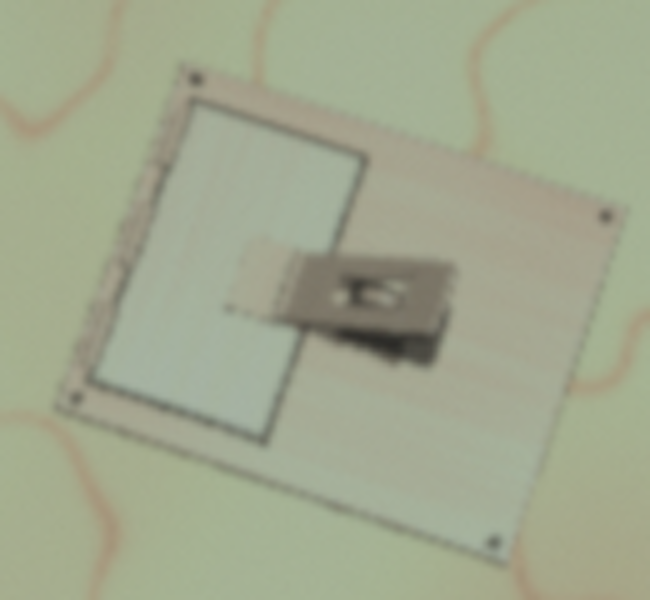

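View pics/c2.png

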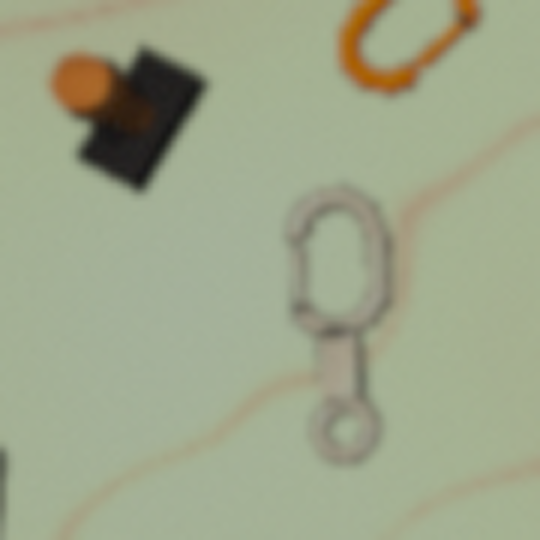

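View pics/c3.png

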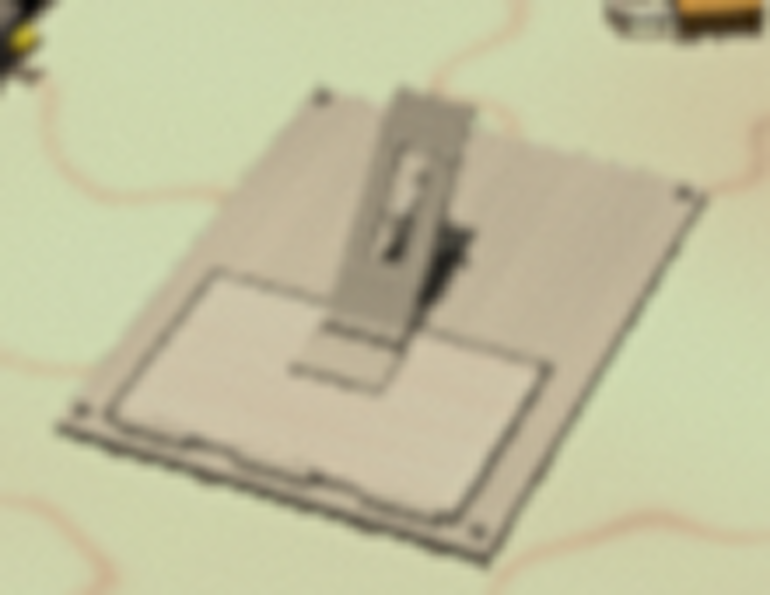

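View pics/c4.png

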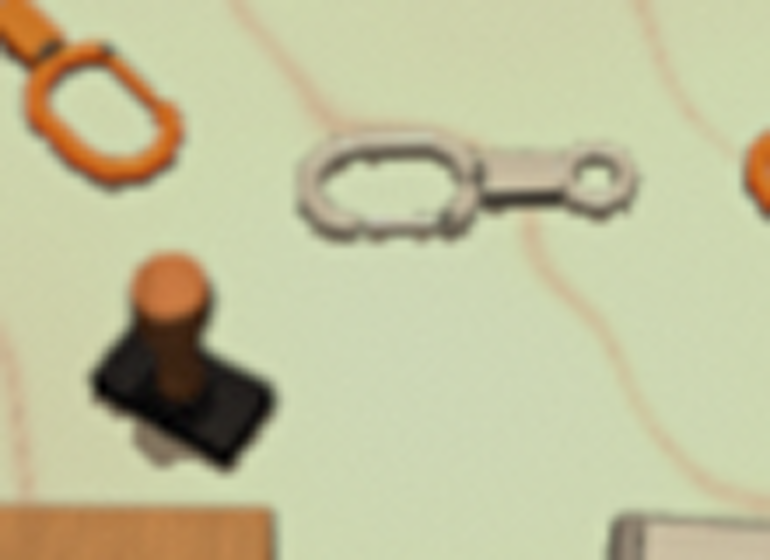

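Crop c2 shows the steel hook at crop pixels: nose up (341,184), eye down (346,465), gate on the left, shank at (340,367). That means its x axis points to about world +X. Crop c1 shows the hatch with the hinge plate on the left and the leaf half open to the right, with the staple in its slot. The hinge is therefore at hatch +y, which is image left.

```bash
cat > h.py <<'E'
import numpy as np,cv2
from station import ctrl
from scipy.spatial.transform import Rotation as R
CI={n:ctrl.camera_info(n) for n in("top","side")}
def ray(n,u,v):
    c=CI[n];K=np.array(c["mtx"]);P=np.array(c["pose"])
    d=np.array([(u-K[0,2])/K[0,0],(v-K[1,2])/K[1,1]]);s=d.copy()
    for _ in range(20): s=d/(1+c["k1"]*(s@s))
    return P[:3,3],P[:3,:3]@np.array([s[0],-s[1],-1])
def onz(n,u,v,z):
    o,d=ray(n,u,v);return o+d*(z-o[2])/d[2]
def tri(p,q):
    o1,d1=ray("top",*p);o2,d2=ray("side",*q)
    t=np.linalg.lstsq(np.c_[d1,-d2],o2-o1,rcond=None)[0]
    a,b=o1+t[0]*d1,o2+t[1]*d2;return (a+b)/2,np.linalg.norm(a-b)
def proj(n,p):
    c=CI[n];K=np.array(c["mtx"]);P=np.array(c["pose"])
    q=P[:3,:3].T@(np.array(p)-P[:3,3]);s=np.array([q[0],-q[1]])/-q[2];s=s*(1+c["k1"]*(s@s))
    return K[:2,:2]@s+K[:2,2]
def quat(yaw): # tool down, tool y along world dir yaw+90 (jaw axis), tool x along yaw... 
    # columns: x=(c,s,0), y=(s,-c,0), z=-Z
    c,s=np.cos(yaw),np.sin(yaw)
    return R.from_matrix(np.array([[c,s,0],[s,-c,0],[0,0,-1]])).as_quat()
def shot(n,name,box=None,f=5,marks=()):
    im=np.ascontiguousarray(ctrl.snapshot(n)[:,:,::-1])
    cv2.imwrite(f"pics/raw_{name}.png",im)
    if box: x,y,w,h=box; im=cv2.resize(im[y:y+h,x:x+w],None,fx=f,fy=f,interpolation=cv2.INTER_CUBIC)
    cv2.imwrite(f"pics/{name}.png",im)
def cp(p,off,f): return [(p[0]+.5)/f-.5+off[0],(p[1]+.5)/f-.5+off[1]]
E
python3 - <<'E'
from h import *
np.set_printoptions(precision=4,suppress=True)
t1=lambda p:cp(p,(265,90),5); t2=lambda p:cp(p,(140,140),6); s3=lambda p:cp(p,(230,155),7); s4=lambda p:cp(p,(250,270),7)
C=[onz("top",*t1(p),.008) for p in [(183,65),(626,207),(507,565),(57,408)]]
for i in range(4): print("corner",C[i],"len",np.linalg.norm(C[i]-C[i-1]))
S=[onz("top",*t1(p),.008) for p in [(196,79),(605,216),(493,541),(77,398)]]
print("ctr",np.mean(C,0),np.mean(S,0))
S2=[onz("side",*s3(p),.008) for p in [(320,97),(684,192),(478,531),(81,410)]]
# side order: (320,97)=far-left ; identify
for p in S:print("scr top",p)
for p in S2:print("scr side",p)
print("ctr side",np.mean(S2,0))
y=((C[0]+C[3])-(C[1]+C[2]));print("hatch y dir yaw",np.arctan2(y[1],y[0])-np.pi/2)
y=((S[0]+S[3])-(S[1]+S[2]));print("  scr",np.arctan2(y[1],y[0])-np.pi/2)
print("hasp end a",tri(t1((455,265)),s3((400,90)))," b",tri(t1((443,333)),s3((472,107))))
print("hook nose",onz("top",*t2((341,184)),.005),onz("side",*s4((299,185)),.005))
print("eye end",onz("top",*t2((346,465)),.005),onz("side",*s4((635,183)),.005))
print("shank",onz("top",*t2((340,367)),.012),onz("side",*s4((523,172)),.012),tri(t2((340,367)),s4((523,172))))
E
```

```text
corner [0.7513 0.0507 0.008 ] len 0.2062506664619091
corner [ 0.6752 -0.1957  0.008 ] len 0.257884310082282
corner [ 0.4748 -0.1326  0.008 ] len 0.21003893186783895
corner [0.5545 0.1126 0.008 ] len 0.25777697435373803
ctr [ 0.6139 -0.0413  0.008 ] [ 0.6153 -0.041   0.008 ]
scr top [0.7433 0.0432 0.008 ]
scr top [ 0.6698 -0.1842  0.008 ]
scr top [ 0.4876 -0.125   0.008 ]
scr top [0.5603 0.1019 0.008 ]
scr side [ 0.6735 -0.1889  0.008 ]
scr side [ 0.4886 -0.1297  0.008 ]
scr side [0.562  0.0997 0.008 ]
scr side [0.7457 0.0405 0.008 ]
ctr side [ 0.6175 -0.0446  0.008 ]
hatch y dir yaw -0.30689199473901474
  scr -0.31138731595485325
hasp end a (array([ 0.6168, -0.0962,  0.0882]), np.float64(0.0008124148442333575))  b (array([ 0.5829, -0.091 ,  0.0843]), np.float64(0.0018619403968692572))
hook nose [0.5521 0.33   0.005 ] [0.5509 0.3302 0.005 ]
eye end [0.4242 0.3184 0.005 ] [0.4271 0.3196 0.005 ]
shank [0.4673 0.322  0.012 ] [0.4685 0.3228 0.012 ] (array([0.468 , 0.3223, 0.0111]), np.float64(0.0011193718153880913))
```

Hatch sides measure 258 x 208 mm against 260 x 210 given, centre about (0.616, -0.043), yaw -0.31. The hasp end gives r = 111 mm (112 given) and θ ≈ 0.72. The hook is 126 mm long (127 given), shank (0.468, 0.322), yaw 0.09. These all agree, so I'll fold the hasp by pressing straight down beside the slot.

```bash
cat >> h.py <<'E'
HO=np.array([.616,-.0425,0]);HY=-.31
def hatch(x,y,z): c,s=np.cos(HY),np.sin(HY); return HO+np.array([c*x-s*y,s*x+c*y,z])
E
python3 - <<'E'
from h import *
q=quat(HY)
ctrl.gripper_to(0.0,40)
print(ctrl.sense()["finger_gap"],ctrl.sense()["clock"])
ctrl.move_ptp(hatch(-.018,-.030,.15),q)
print(ctrl.sense()["joints"].round(2) if hasattr(ctrl.sense()["joints"],'round') else ctrl.sense()["joints"])
print(ctrl.move_straight(hatch(-.018,-.030,.024),None,.06,f_stop=14))
s=ctrl.sense();print(s["clock"],s["tcp_pos"],s["contact_force"])
ctrl.hold(.3)
ctrl.move_straight(hatch(-.018,-.030,.15),None,.2)
# move off to hook side
ctrl.gripper_to(.04,40)
ctrl.move_ptp([.468,.322,.12],quat(.088))
shot("top","t1",(265,90,130,120),5); shot("side","s1",(230,155,110,85),7)
print(ctrl.sense()["clock"],ctrl.sense()["joints"])
E
```

```text
0.0004423229018758739 0.8667
[-0.17  0.29  1.32 -0.    1.53  1.71]
True
5.0833 [ 0.58963253 -0.06567021  0.02648497] [-1.92108177 -0.49346185  5.34331811]
8.2333 [ 5.35692649e-01  2.43836888e-01  1.43560811e+00 -1.52699494e-04
  1.46200190e+00  2.02034106e+00]
```

View pics/t1.png

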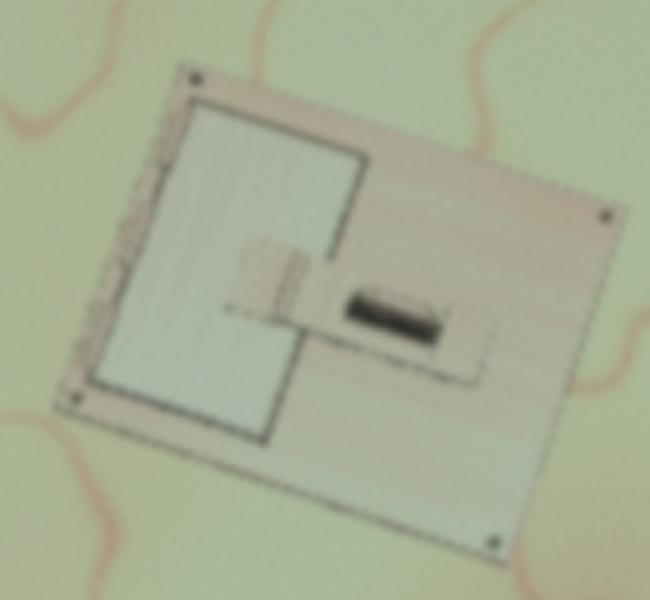

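View pics/s1.png

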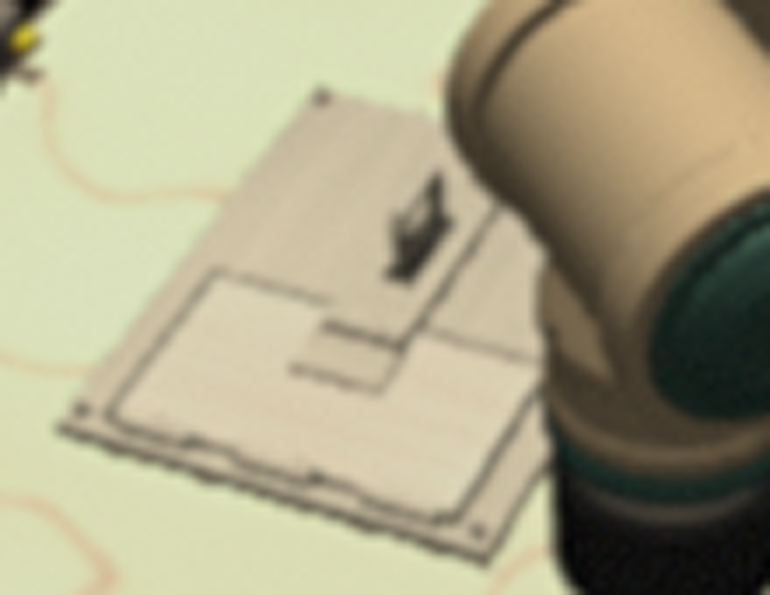

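The leaf lies flat with its end edge at crop (497,315)-(475,383). The staple stands out of the slot near crop (350..440, 285..345). The press stopped with the tip at z = 0.0155, which is the shut leaf's top. Next I'll check the staple position and grasp the hook.

Run:
```python
from h import *
im=cv2.imread("pics/raw_t1.png");x0,y0,w,h,f=310,125,65,50,12
big=cv2.resize(im[y0:y0+h,x0:x0+w],None,fx=f,fy=f,interpolation=cv2.INTER_CUBIC)
big=cv2.convertScaleAbs(big,alpha=1.6,beta=-110)
def m(p,c):
    u=(proj("top",p)-[x0,y0]+.5)*f-.5;cv2.circle(big,tuple(int(v) for v in u),3,c,-1);print(np.round(u))
for a in(-.023,.023):
    for b in(-.004,.004): m(hatch(b,-.029+a,.050),(0,0,255))
    m(hatch(0,-.029+a,.016),(255,0,0))
for b in(-.02,.02): m(hatch(b,-.082,.0155),(0,255,0))
cv2.imwrite("pics/t1b.png",big)
```

```text
[512. 355.]
[524. 321.]
[507. 377.]
[313. 288.]
[325. 254.]
[314. 312.]
[605. 502.]
[661. 339.]
```

View pics/t1b.png

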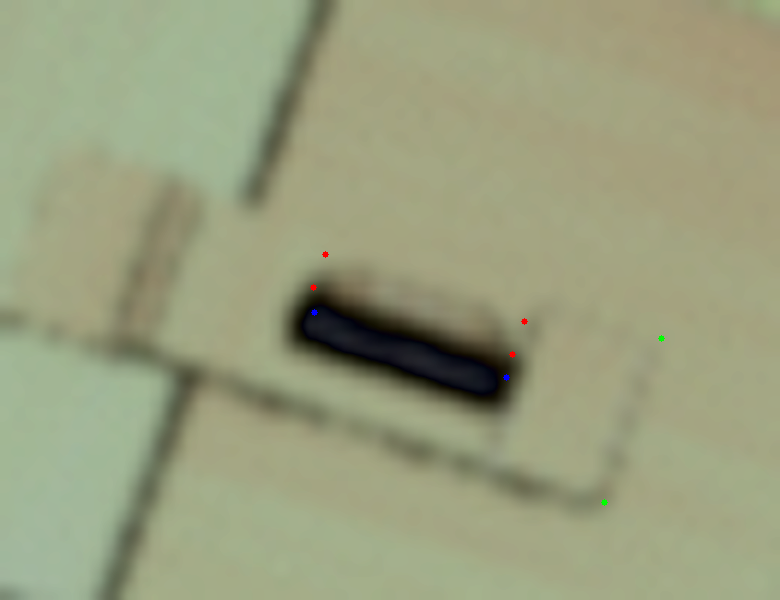

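The predicted staple outline, from hatch centre and slot geometry, falls on the seen bar to within about 1–2 mm. I'll grasp the hook now.

Run:
```python
from h import *
print(ctrl.move_straight([.4685,.3225,.0145],None,.08,f_stop=8))
ctrl.gripper_to(0,110)
s=ctrl.sense();print(s["clock"],s["finger_gap"],s["tcp_pos"],s["contact_force"])
ctrl.move_straight([.4685,.3225,.10],None,.12)
s=ctrl.sense();print(s["clock"],s["finger_gap"],s["contact_force"])
# pre-position: outer leg in hatch (0,-.048). hook origin so leg at hook (22,+45)
ctrl.move_ptp(hatch(-.022-.029,-.048-.045-.03,.10),quat(HY))
shot("top","t2",(290,100,140,110),5); shot("side","s2",(230,120,140,110),5)
s=ctrl.sense();print(s["clock"],s["finger_gap"],s["tcp_pos"])
```

```text
False
10.05 0.013776727320204775 [0.4688468  0.32278755 0.01550733] [-1.82071777 -0.40309094  5.86148213]
10.9167 0.014253239739986833 [ 0.48682569 -0.53071374 -3.80463751]
12.7333 0.014156489424429404 [ 0.53016804 -0.14311112  0.09997526]
```

View pics/t2.png

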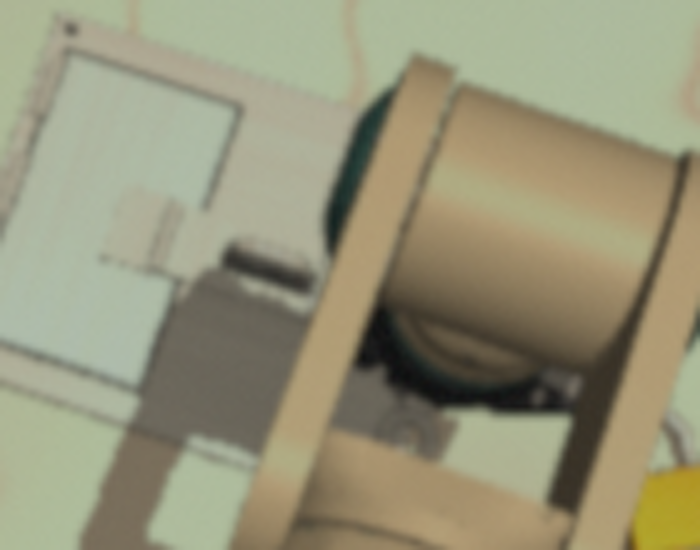

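View pics/s2.png

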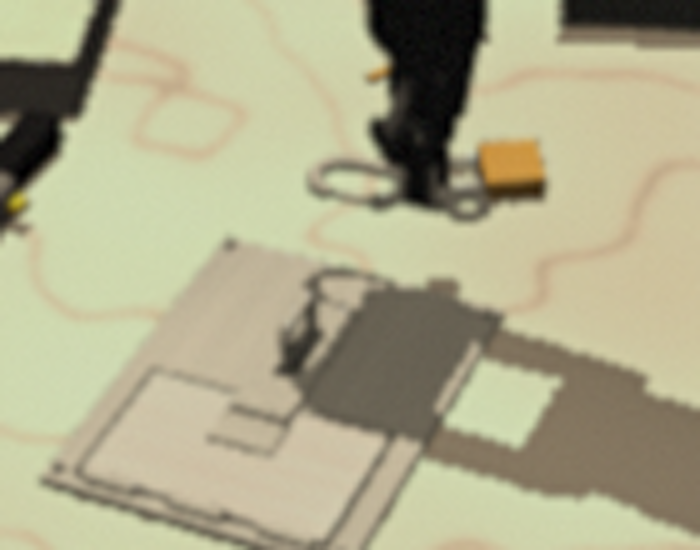

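The side view shows the hook held by the shank, with nose at crop (308,180), eye end at about (490,200) and fingers at about (425,180). I'll overlay its predicted outline to check grip offset and tilt.

```bash
cat >> h.py <<'E'
def hookpt(tcp,yaw,x,y,z,dx=0,dz=.0155): # hook-frame -> world, given TCP; dz = TCP height over hook underside
    c,s=np.cos(yaw),np.sin(yaw); x=x+.029+dx
    return np.array(tcp)+np.array([c*x-s*y,s*x+c*y,z-dz])
OUT=[(54,0),(50,15),(40,21),(30,20),(15,20),(0,20),(-5,15),(-14,9),(-44,9),(-58,14),(-73,0),(-58,-14),(-44,-9),(-14,-9),(-5,-18),(5,-21),(22,-21),(35,-20),(50,-12)]
def overlay(raw,n,box,f,tcp,yaw,out,dx=0,dz=.0155):
    im=cv2.imread(raw);x,y,w,h=box
    big=cv2.resize(im[y:y+h,x:x+w],None,fx=f,fy=f,interpolation=cv2.INTER_CUBIC)
    g=lambda p:tuple(int(v) for v in (proj(n,p)-[x,y]+.5)*f-.5)
    for a,b in OUT: cv2.circle(big,g(hookpt(tcp,yaw,a/1e3,b/1e3,.005,dx,dz)),2,(0,0,255),-1)
    for yy in(-.048,-.010):
        for z in(.016,.05): cv2.circle(big,g(hatch(0,yy,z)),2,(255,0,0),-1)
    cv2.imwrite(out,big)
E
python3 - <<'E'
from h import *
overlay("pics/raw_s2.png","side",(270,125,80,75),10,[.53017,-.14311,.09998],HY,"pics/s2b.png")
E
```

```text
(no output)
```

View pics/s2b.png

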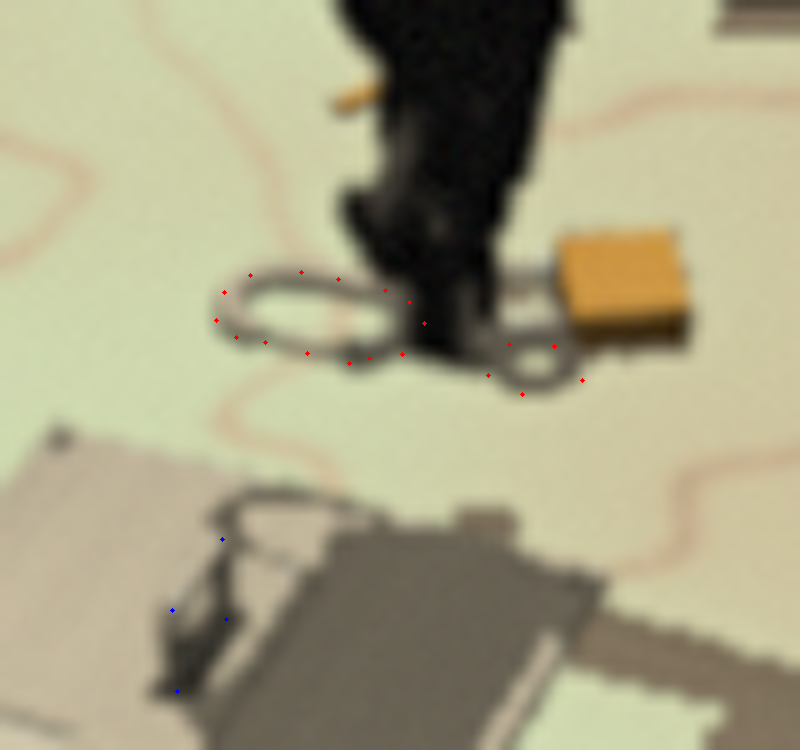

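The held hook matches the prediction to within about 1–2 mm at the nose, and the eye end sits slightly high (about 0.03 rad of pitch). Next I'll lower it and bring it just short of the outer leg, then look.

Run:
```python
from h import *
X=-.022-.029
ctrl.move_straight(hatch(X,-.123,.037),None,.12,f_stop=15)
print(ctrl.move_straight(hatch(X,-.048-.032,.037),None,.08,f_stop=8))
s=ctrl.sense();print(s["clock"],s["finger_gap"],s["tcp_pos"],s["contact_force"])
shot("top","t3"); shot("side","s3")
overlay("pics/raw_s3.png","side",(255,145,80,75),10,s["tcp_pos"],HY,"pics/s3b.png")
overlay("pics/raw_t3.png","top",(310,120,80,75),10,s["tcp_pos"],HY,"pics/t3b.png")
```

```text
False
14.0917 0.014248357325268798 [ 0.54302355 -0.10299564  0.03695364] [-0.83253789 -0.88388004 -2.3372966 ]
```

View pics/s3b.png

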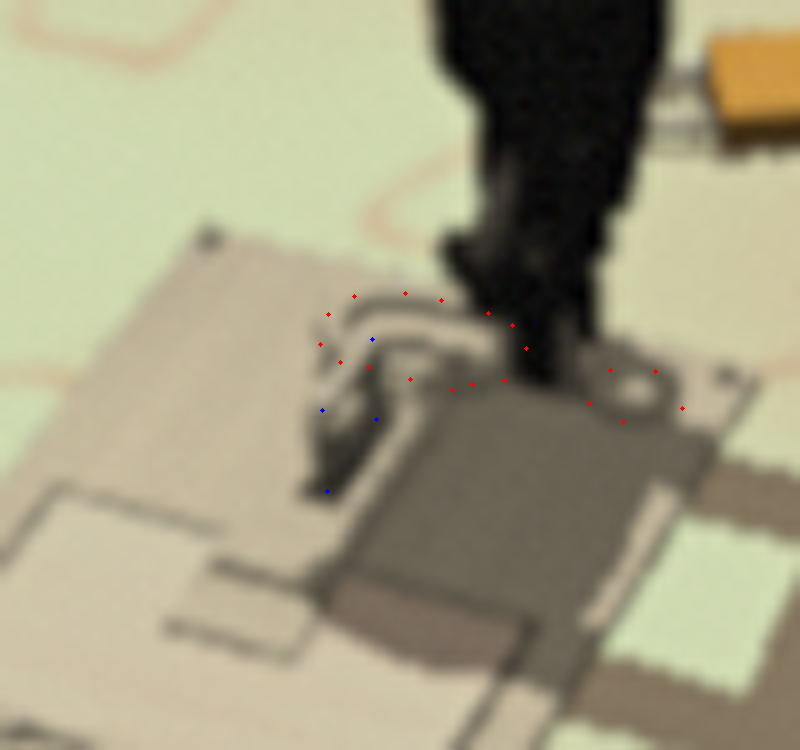

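View pics/t3b.png

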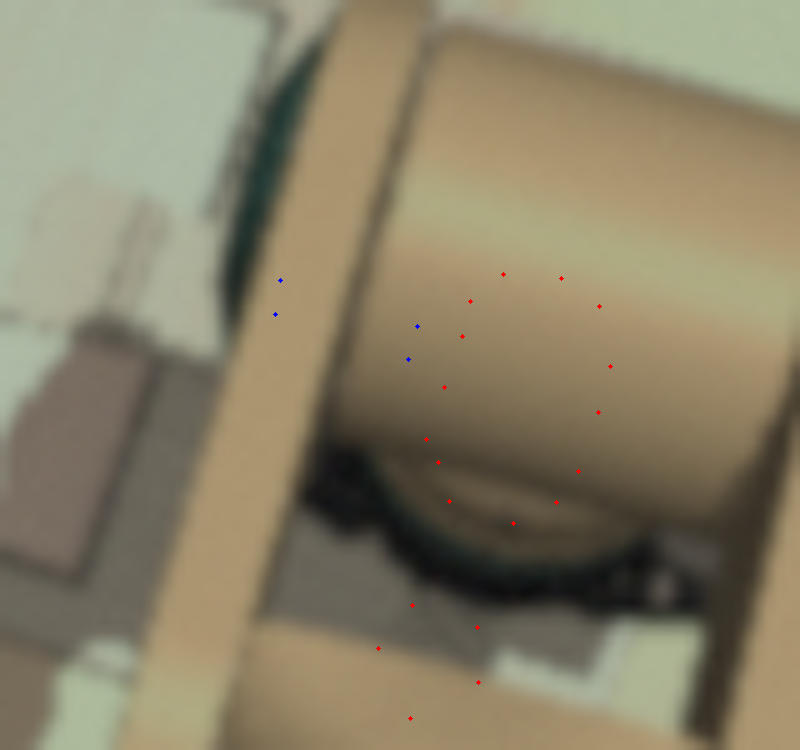

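In the side view the hook sits level with the staple opening, with loop mouth at about (380,370) and outer leg at about (375,340–420). The spine is perhaps 2–3 mm lower than predicted, so I'll raise 2 mm. The top view is blocked by the wrist. Now I'll push slowly under force control.

Run:
```python
from h import *
X=-.022-.029
ctrl.move_straight(hatch(X,-.080,.039),None,.05)
s=ctrl.sense();f0=np.array(s["contact_force"])
u=np.array([-np.sin(HY),np.cos(HY),0])
for ly in (.016,.006,0,-.004,-.007,-.009):
    r=ctrl.move_straight(hatch(X,-.048-ly,.039),None,.03,f_stop=11)
    s=ctrl.sense();d=np.array(s["contact_force"])-f0
    print(ly,r,round(s["clock"],2),"Fy",round(d@u,1),"Fx",round(d@np.array([u[1],-u[0],0]),1),"Fz",round(d[2],1),"tcp",np.round(s["tcp_pos"],4),"M",np.round(s["moment"],2))
    if r: break
shot("side","s4",(255,145,80,75),10)
```

```text
0.016 False 15.12 Fy -5.9 Fx -1.5 Fz 1.3 tcp [ 0.5477 -0.0881  0.0389] M [-0.65  0.48 -0.18]
0.006 False 15.61 Fy -6.7 Fx -3.1 Fz 1.6 tcp [ 0.5505 -0.0786  0.0389] M [-0.66  0.74 -0.24]
0 False 15.96 Fy -4.5 Fx -4.2 Fz 2.0 tcp [ 0.552  -0.0724  0.0386] M [-0.33  0.96 -0.16]
-0.004 False 16.24 Fy -2.2 Fx -6.5 Fz 1.7 tcp [ 0.5529 -0.0679  0.0384] M [0.22 1.1  0.01]
-0.007 False 16.49 Fy -0.7 Fx 0.1 Fz 0.4 tcp [ 0.5553 -0.0654  0.0391] M [0.04 0.03 0.02]
-0.009 False 16.74 Fy -1.2 Fx 0.8 Fz 0.8 tcp [ 0.5558 -0.0639  0.0392] M [0.03 0.02 0.03]
```

View pics/s4.png

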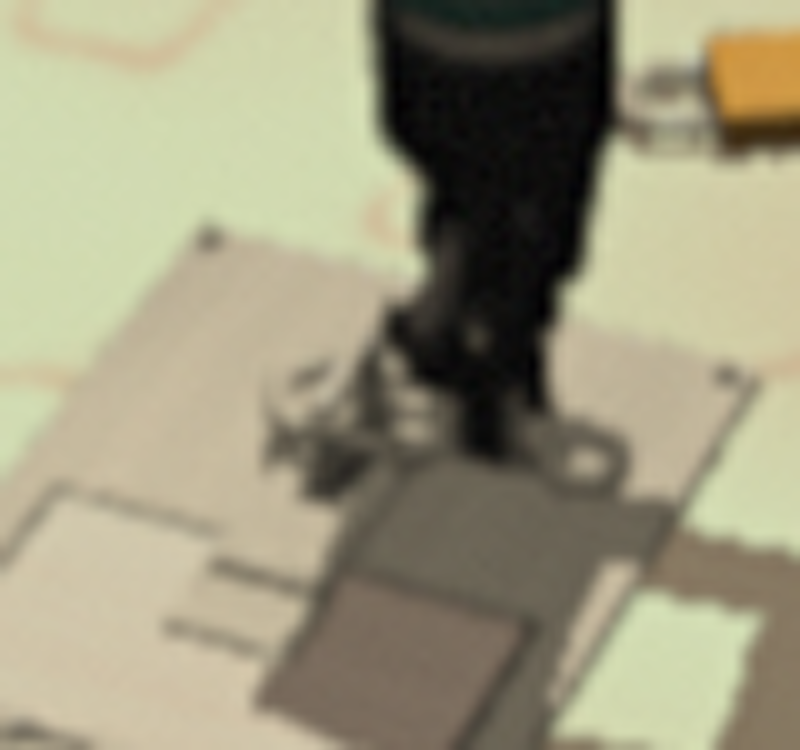

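Force rose to 6.7 N, the sideways share grew as the gate swung, then it dropped to about 0 before bottoming. That is the signature of the gate flicking shut behind the leg. The picture shows the loop around the outer leg at about (375,370). Next is the tug.

Run:
```python
from h import *
X=-.022-.029
ex=np.array([np.cos(HY),np.sin(HY),0])
def st(t):
    s=ctrl.sense();d=np.array(s["contact_force"])-f0
    print(t,round(s["clock"],2),"Fx",round(d@ex,1),"F",np.round(d,1),"tcp",np.round(s["tcp_pos"],4),"gap",round(s["finger_gap"],4));return d@ex
f0=np.array(ctrl.sense()["contact_force"])
r=ctrl.move_straight(hatch(X,-.048+.002,.039),None,.03,f_stop=8);st(("y",r))
r=ctrl.move_straight(hatch(X-.013,-.046,.039),None,.04,f_stop=8);st(("x13",r))
x=X-.013
if not r:
    for i in range(40):
        x-=.0008
        ctrl.move_straight(hatch(x,-.046,.039),None,.02)
        F=st(i)
        if F>13.5: break
    ctrl.hold(.5); st("hold")
    shot("side","s5",(255,145,80,75),10)
```

```text
('y', False) 17.18 Fx -0.2 F [-0.2 -0.2 -1.1] tcp [ 0.5533 -0.071   0.039 ] gap 0.0141
('x13', False) 17.65 Fx -0.7 F [-0.9 -0.3 -1.1] tcp [ 0.5409 -0.0666  0.0391] gap 0.0141
0 17.9 Fx -0.1 F [ 0.   0.2 -1.2] tcp [ 0.5403 -0.0665  0.039 ] gap 0.0142
1 18.15 Fx -0.7 F [-0.8 -0.1 -0.5] tcp [ 0.5395 -0.0663  0.039 ] gap 0.0139
2 18.4 Fx -0.2 F [-0.6 -1.2 -0.2] tcp [ 0.5387 -0.066   0.039 ] gap 0.0143
3 18.65 Fx 0.3 F [ 0.2 -0.3  0. ] tcp [ 0.5379 -0.0658  0.039 ] gap 0.0143
4 18.9 Fx -0.4 F [-0.3  0.3 -1.7] tcp [ 0.5372 -0.0655  0.039 ] gap 0.0142
5 19.15 Fx 0.3 F [ 0.1 -0.7  0.1] tcp [ 0.5364 -0.0653  0.039 ] gap 0.014
6 19.4 Fx 0.0 F [-0.1 -0.4 -1.1] tcp [ 0.5357 -0.0651  0.039 ] gap 0.014
7 19.65 Fx 2.3 F [ 1.7 -2.2 -0.9] tcp [ 0.5351 -0.0649  0.0392] gap 0.0139
8 19.9 Fx 4.9 F [ 4.7 -1.5 -1.4] tcp [ 0.5349 -0.0649  0.0394] gap 0.0141
9 20.15 Fx 8.2 F [ 7.8 -2.5 -2.6] tcp [ 0.5348 -0.0648  0.0397] gap 0.0141
10 20.4 Fx 11.2 F [10.4 -4.2 -4.1] tcp [ 0.5347 -0.0648  0.04  ] gap 0.014
11 20.65 Fx 13.8 F [13.2 -4.1 -5. ] tcp [ 0.5346 -0.0647  0.0403] gap 0.0141
hold 21.15 Fx 14.3 F [13.5 -4.7 -4.7] tcp [ 0.5345 -0.0647  0.0402] gap 0.0144
```

View pics/s5.png

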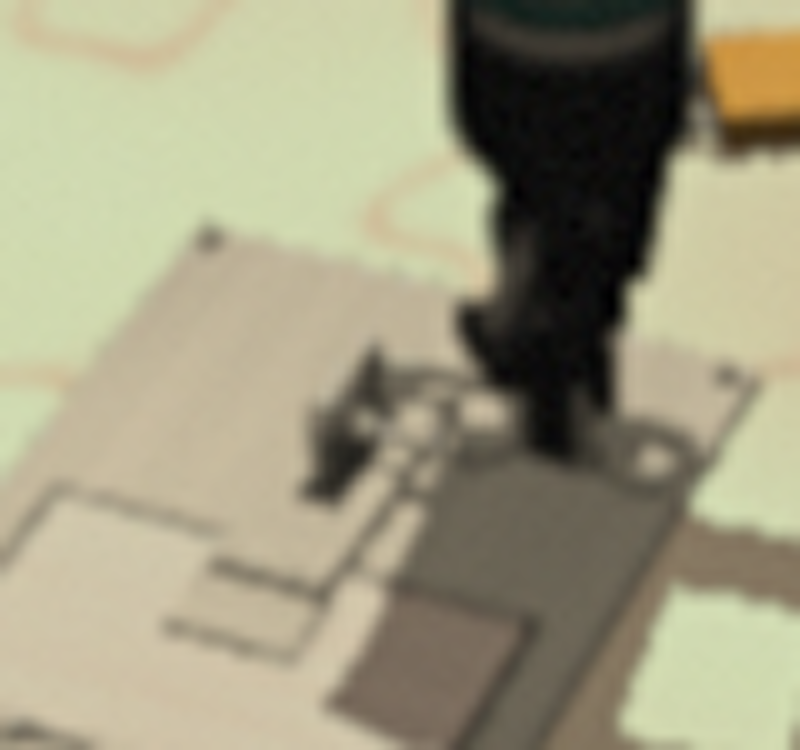

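The bend met the leg after 18.6 mm of travel, which is exactly x = 40. The tug reached and held about 14 N with steady position and no grip slip. Next I'll relax, lower, release and retreat.

Run:
```python
from h import *
X=-.025-.029
def st(t):
    s=ctrl.sense();print(t,round(s["clock"],2),np.round(s["contact_force"],1),np.round(s["tcp_pos"],4),round(s["finger_gap"],4))
print(ctrl.move_straight(hatch(X,-.046,.039),None,.04));st("relax")
r=ctrl.move_straight(hatch(X,-.046,.0300),None,.02,f_stop=5);st(("low",r))
ctrl.gripper_to(.05,20);ctrl.hold(.3);st("open")
p=ctrl.sense()["tcp_pos"]
ctrl.move_straight([p[0],p[1],.14],None,.08);st("up")
ctrl.move_ptp([.40,-.32,.25],quat(HY));ctrl.hold(.5);st("away")
shot("top","t6",(290,110,80,75),10);shot("side","s6",(255,145,80,75),10);shot("top","t6f")
```

```text
False
relax 21.84 [-0.2 -0.5 -3.3] [ 0.5504 -0.0698  0.0388] 0.0141
('low', True) 22.32 [-0.7  0.3  5. ] [ 0.5503 -0.0697  0.0299] 0.014
open 23.05 [-0.9  0.5 -0.1] [ 0.5495 -0.0696  0.0289] 0.0496
up 24.59 [ 0.1 -0.7 -0.6] [ 0.5492 -0.0695  0.1393] 0.0501
away 26.28 [-0.2 -0.6 -0.7] [ 0.4001 -0.3199  0.25  ] 0.0498
```

View pics/t6.png

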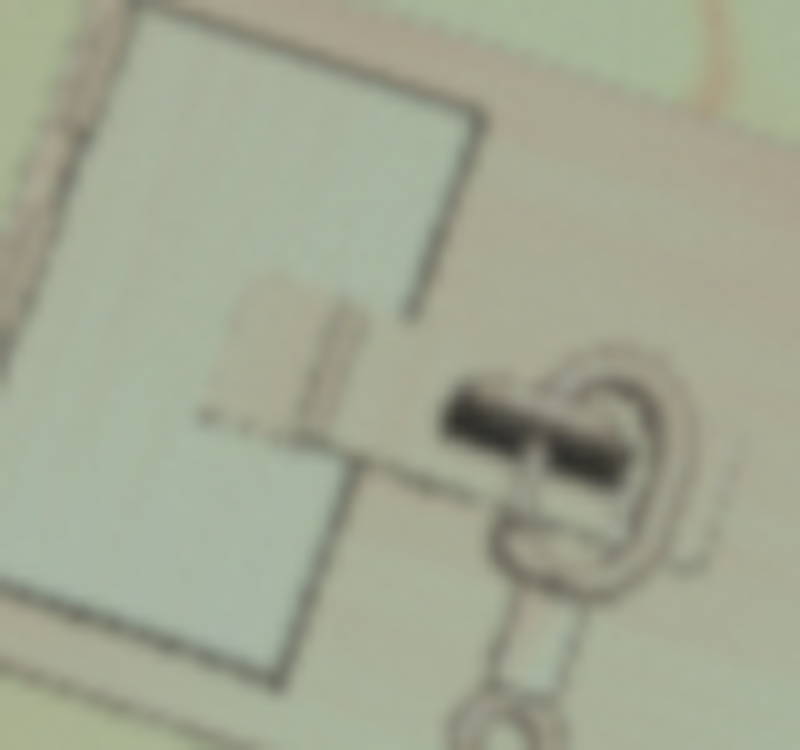

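View pics/s6.png

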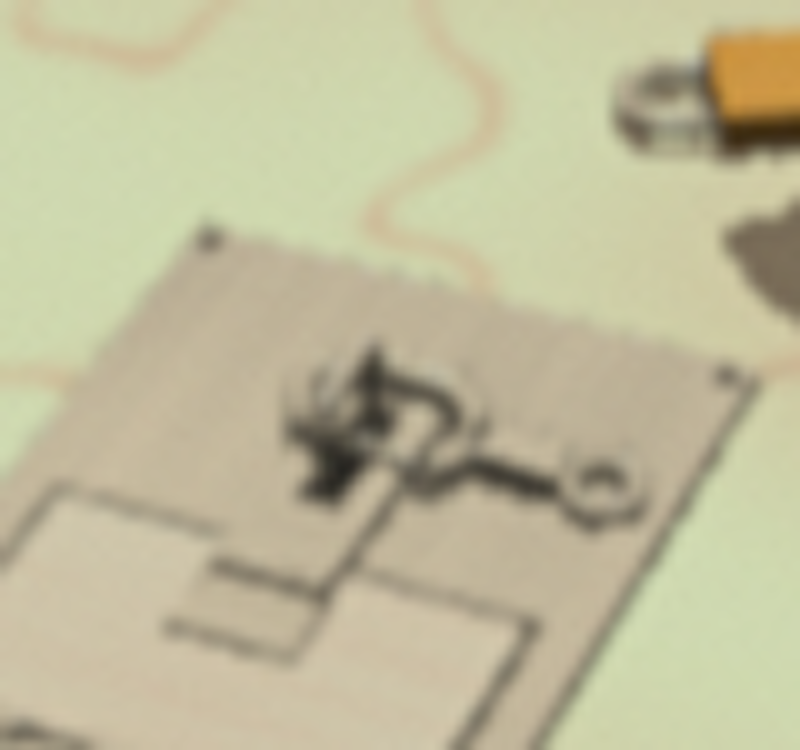

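View pics/t6f.png

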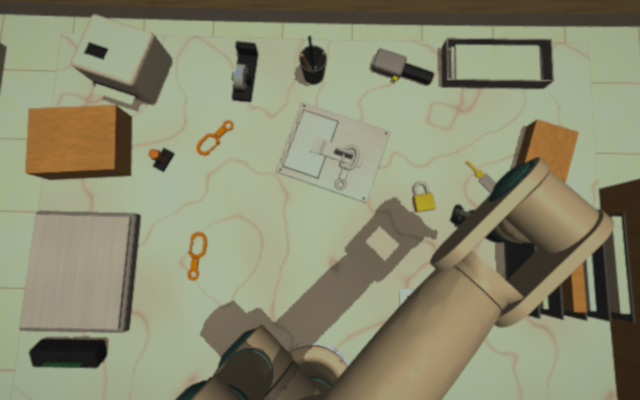

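The top view shows the loop around the outer leg at crop (600,430), with the gate straight and shut from (505,510) to (540,410). The shank and eye lie on the plate, and the leaf is flat. Stamp, padlock and keys are at their starting pixels and the gripper is clear, so I'm handing in.

```bash
python3 -c "
from station import ctrl
ctrl.sign_off();print(ctrl.sense()['clock'])"
```

```text
the job is handed in; nothing more can be done
the job is handed in; nothing more can be done
```

The hook is caught on the outer leg of the staple and lies released on the shut hasp. I handed the job in at about 26 s, with no verdict reported.

- **Hasp:** I folded it by pressing straight down beside its slot. The press stopped with the fingertip at z = 15.5 mm, the height of the shut leaf's top.
- **Catching:** I gripped the steel hook by its shank and pushed it sideways onto the outer leg. The force peaked at about 7–8 N, then dropped to about 0 as the gate flicked shut.
- **Tug:** The bend met the leg after about 18.6 mm of travel, right where it should seat. I held about 14.3 N (just under your 15 N) for 0.5 s without slip. No reading came near 30 N.
- **End state:** The last pictures show the loop around the leg, the gate straight and shut, the hasp flat, and the arm clear. The padlock, stamp and keys look to be where they started.

**Checks that disagreed or were blocked:**
- The held hook sat 2–3 mm lower at the loop than predicted, so I raised it 2 mm before pushing.
- The finger gap read 14 mm on the 18 mm shank.
- The wrist blocked the top view during the catch, so I relied on the forces and the side view there.

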